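# Pile the spacers and hold the bevel flap at its pointer

### The arm

A 6-joint arm with a two-finger parallel gripper is mounted at the origin on the work surface. World frame = base frame: x ahead of the robot, y to its left, z up, the work surface at z = 0. Lengths are in m, angles in rad, forces in N, time in s.
With the tool pointing down it reaches from about 0.35 to 0.775 m from the base axis. Payload 7.3 kg.
Tool frame: the origin (TCP) lies midway between the tips of the shut fingers; the grasp point (between the pads) lies bot.hold_point_z behind it (bot.hold_point_z is the distance from the TCP to the grasp point, in m); z points along the fingers, y is the line along which they close (so a half turn about z gives the same grasp; the last joint's range is limited). The gripper opens to 92 mm and grips with 3 to 60 N. Pads are 19 mm wide; open, the fingers measure 130 mm over their backs; the gripper's body (75 mm by 190 mm) begins 47 mm behind the grasp point.
Start: joints at [-0.146, 0.342, 1.524, -0, 1.275, -0.146], TCP at [0.525, 0, 0.227] pointing down, gripper open.
Joint ranges: [-2.53, 2.53], [-0.77, 2.02], [0.04, 2.7], [-1, 4.14], [0.28, 2.66], [-3.11, 3.11]. Speed limits (rad/s): [2.57, 2.57, 3.14, 3.14, 3.14, 3.14].

### API

Orientations are given as a unit quaternion [x, y, z, w].
In Python, from workcell import bot, optics, ticket gives the robot as it stands.
- The arm moves only by the shell command python3 -m jog 'ROWS' [OPENING] [FORCE]. ROWS is JSON, a list of rows, each an object with "delta_pos": the shift along the world's x, y, z in mm, a list of three; "dr": the turn, a rotation vector about the world's x, y, z in rad, a list of three. A call has 1 to 12 rows; each row is the pose to reach, as a shift and turn from the pose commanded when the call began; what a row does not reach only later rows make up. A row lasts 1/12 s, in which the tool goes at most 41.7 mm and 7.16 degrees, less where a joint would pass 70% of its speed; a pose out of reach is approached as far as the arm can. A call with a gripper value outside its range is refused whole. OPENING is the closure, from 0 (fully open) to 1 (shut), set as the call begins (- or left out, the last holds). The fingers move at their own pace and stop on an object; FORCE is the grip in N (left out, the last holds). Time passes only in rows, so rows that repeat a pose let the fingers close. It gives the time, the measured TCP pose, the force, the opening and the grip force at its end, in the units of the state.
- bot.read_state(): the state, without advancing time (a new reading comes with each control period).
- optics.read_camera(name): name is "scene" or "side" or "wrist"; returns a dict with "color" (400x640x3 uint8, red, green, blue), "fx", "fy", "cx", "cy" (pixels), "world_from_camera" (4x4, takes a point from camera to world coordinates). Camera axes: x right, y down, z forward; pixel columns grow to the right and rows downward; lengths in m; the calibration is good to about 2 mm. A picture is of the moment at which its call begins. There is no depth.
- ticket.finish_job(): hands the job in; it is judged then, once.
The state is a dict: "time": time; "q": joint angles; "joint_velocities": joint speeds; "effort": joint torques, N m; "ee_pos": TCP position; "tool_rot": TCP orientation; "wrist_force": force on the tool from outside, world axes, zero at the start; "torque": the same for the moment, N m; "grip_width": finger opening in m; "finger_force": force on a finger pad.
Only numpy, scipy, OpenCV 4.12 (cv2) and the standard library are available. Lean on these libraries where they do the work, as an engineer would, in place of code of your own. Each camera call takes 0.05 s, during which the arm holds its last target. There are 200 camera calls.

### The job

Get the bevel jig ready for propping: stack the two loose maple spacers squarely, edges flush, on the spacer that already lies on the jig's base board, without pushing that one along, and let go of them. Then raise the hinged flap by its handle bar until the steel needle on the flap lines up with the pointer clamped on the arc, and finish while still holding the flap there so that a workmate can slip the pile under it; leave the pointer where it is set and the other things on the bench where they lie.

Things in the scene. Friction and masses are not known exactly. Their poses are not given: they have to be found in the camera images.
- jig: fixed plywood base board of the bevel jig, 250 mm along its x, 360 mm along its y, 18 mm thick; origin at the centre of its underside, on the bench. Its +x end carries the steel arc; the flap's hinge line runs along its x at y = +150 mm, z = 30 mm; the spacer pile stands on the bare strip at its -y end.
- flap: hinged maple board, 190 mm along the hinge, 205 mm wide, 12 mm thick, 0.3 to 0.55 kg; nearly free hinge, it falls shut when let go. Origin on the hinge line, mid-thickness; starts lying flat, level, reaching along its own -y to the free edge at y = -200 mm; z is its upward normal. The free edge swings up, turning about its own -x (right-hand rule), 0 to 1.2 rad.
- flap_bar (a point): centre of the flap's handle: a round dark wooden bar, 14 mm thick, parallel to the hinge, on two posts with 90 mm clear between them; in the flap's frame at x = -20, y = -160, z = +46 mm (40 mm above the board's top face). The bar can turn in a closed grip.
- flap_tip (a point): end of the steel needle on the flap (needle 6 x 6 mm, lying in the flap's mid-plane along its -y, at its +x side); in the flap's frame at x = 105, y = -178, z = 0 mm.
- flap_hinge (a point): point of the hinge line level with the handle's centre; in the flap's frame at x = -20, y = 0, z = 0 mm. It does not move as the flap swings.
- pointer (a joint): set angle of the pointer on the arc, about the same hinge line, in rad: 0 is level, grows upward. The flap is right when it is raised by this angle from flat. Set between 0.45 and 0.9; stiffly clamped.
- pointer_tip (a point): inner end of the pointer: a 6 mm steel needle from a dark clamp block with a brass screw, on a steel arc of 205 mm radius at the jig's +x end (arc, spoke and pointer reach up to 220 mm above the bench). This point is 178 mm from the hinge line; flap_tip coincides with it when the flap is at the set angle.
- spacer_base: the bottom spacer of the pile: flat maple block 90 (x) x 50 (y) x 18 mm (z), lying loose on the jig's base board; origin at the centre of its underside. 0.06 kg.
- spacer_a: loose maple spacer, same size and origin as spacer_base, flat on the bench to the right of the jig. 0.06 kg. The order of the two loose spacers in the pile does not matter, nor which way round they lie.
- spacer_b: the other loose maple spacer, same size and origin, flat on the bench to the right of the jig.
- weight: bystander: small brass cylinder, 26 mm across, 28 mm high, standing on the jig's base board beside spacer_base (towards the arc). Leave it.
- neck: bystander: unvarnished fiddle neck with a scroll, about 270 x 42 x 46 mm, to the left of the jig. Leave it.
- gouge: bystander: gouge with a dark turned handle, about 220 mm long, lying to the right of the loose spacers. Leave it.
- plane: bystander: tiny brass finger plane, 70 x 28 x 39 mm, lying beyond the loose spacers. Leave it.
- offcut: bystander: dark wooden stick 130 x 30 x 28 mm beyond the loose spacers; not a spacer. Leave it.
Not all that is in view belongs to the job. Leave any blue or green look-alike of the spacer_base alone. What is shaped like the spacer_a but blue or purple is not meant.

How it is judged:
On the way, in this order (a step that is already met when the one before it is completed fails the run):
1. both loose spacers lie squarely on the bottom spacer, let go (horizontal distance between each of spacer_a, spacer_b and spacer_base below 0.007 m and z of spacer_a in the frame of spacer_base between 0.014 and 0.042 m and angle between the x axis of each of spacer_a, spacer_b and the x axis of spacer_base, either way round below 0.12 rad and angle between each of spacer_a, spacer_b's own z axis and vertical below 0.08 rad and contact force between the fingers and spacer_a below 0.2 N and linear speed of each of spacer_a, spacer_b below 0.02 m/s and z of spacer_b in the frame of spacer_base between 0.014 and 0.042 m and contact force between the fingers and spacer_b below 0.2 N and distance of spacer_base from where it was at the start of the episode below 0.02 m and angle between spacer_base's own z axis and vertical below 0.06 rad and contact force between the fingers and spacer_base below 0.2 N), for 0.3 s.
2. the flap is held by the fingers with its needle at the pointer (distance between flap_tip and pointer_tip below 0.009 m and contact force between the fingers and flap above 0.4 N and angular speed of flap below 0.06 rad/s and contact force between flap and spacer_base below 0.1 N and contact force between flap and spacer_a below 0.1 N and contact force between flap and spacer_b below 0.1 N), for 0.3 s.
At the end, for the whole second after the job is handed in: The two loose spacers lie flat on the bottom one, each within 7 mm and 0.12 rad of it, untouched by the fingers, the bottom one within 20 mm of where it started; the fingers hold the flap (over 0.4 N, no spacer touching it), still, with its needle's end within 9 mm of the pointer's end (all of step 1 and all of step 2); the arm keeps its last pose, push and grip.
It fails at once if the pointer is pushed more than 6 mm along its arc (distance of pointer_tip from where it was at the start of the episode above 0.006 m).
It fails at once if a bystander is shifted more than 30 mm (distance of any of weight, neck, gouge, plane, offcut from where it was at the start of the episode above 0.03 m).
It also fails if it takes over 67 s, if anything falls off the work surface, if the arm or the gripper's body presses on something with over 40 N, if the wrist force passes 120 N, or if a joint passes its speed limit or range.

## Working session

There is one attempt and no reset: what is moved stays moved. The work goes in short steps, Python scripts to look and compute and a shell command to move; the robot and the scene stay as the last step left them, time stands still between calls to the robot, and variables do not carry over. Pictures are saved under pics/ and viewed, at most 10 in all, crops included, and the job is handed in when it is done.

```bash
mkdir -p pics; ls; python3 - <<'E'
from workcell import bot, optics
import cv2, numpy as np
s=bot.read_state(); print(s, bot.hold_point_z)
for n in ("scene","side","wrist"):
    r=optics.read_camera(n); cv2.imwrite(f"pics/{n}0.png",r["color"][:,:,::-1])
    np.savez(f"{n}0.npz",**r)
    print(n,r["fx"],r["cx"],r["cy"],np.round(r["world_from_camera"],3).tolist())
E
```

```text
pics
{'time': 0.0, 'q': array([-1.46013760e-01,  3.42740653e-01,  1.52503752e+00,  7.84601696e-06,
        1.27541484e+00, -1.45994113e-01]), 'joint_velocities': array([-1.92442968e-03, -2.27419410e-03,  9.41460640e-04,  8.96962856e-05,
        7.66066178e-04, -2.63465141e-03]), 'effort': array([ 7.61924657e-04, -4.31245601e+01, -2.44219762e+01,  7.17750052e-02,
        5.59406646e-02, -1.04314388e-04]), 'ee_pos': array([5.24578133e-01, 7.94877822e-05, 2.26028513e-01]), 'tool_rot': array([ 7.07114311e-01,  7.07098799e-01, -4.74465023e-04, -6.44350704e-04]), 'wrist_force': array([ 0.70085421, -0.2088114 , -0.98732756]), 'torque': array([-0.01964271, -0.00180665,  0.03760873]), 'finger_force': 0.0, 'grip_width': 0.09196363221016314} 0.0188
scene 472.6849858115196 317.61807138933597 201.79310336967012 [[0.771, 0.441, -0.46, 1.131], [0.637, -0.535, 0.554, -0.721], [-0.002, -0.72, -0.693, 0.963], [0.0, 0.0, 0.0, 1.0]]
side 449.74909506663187 322.38254724417146 193.0716484865659 [[0.781, -0.392, 0.487, -0.07], [-0.625, -0.487, 0.61, -0.754], [-0.002, -0.781, -0.625, 0.852], [0.0, 0.0, 0.0, 1.0]]
wrist 278.8302226529063 316.64431880252823 196.26186208840636 [[1.0, -0.0, -0.001, 0.525], [-0.001, -0.965, -0.261, 0.07], [-0.001, 0.261, -0.965, 0.384], [0.0, 0.0, 0.0, 1.0]]
```

View pics/scene0.png

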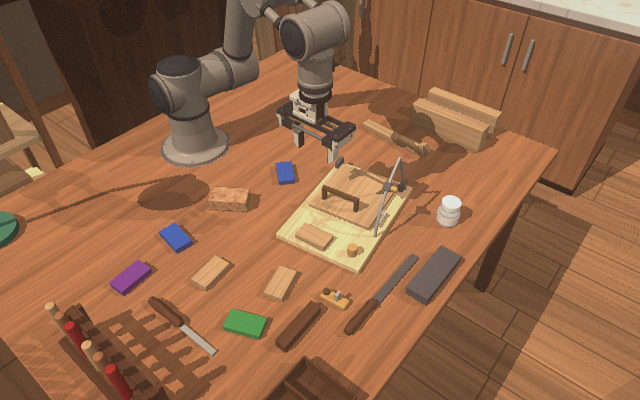

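View pics/side0.png

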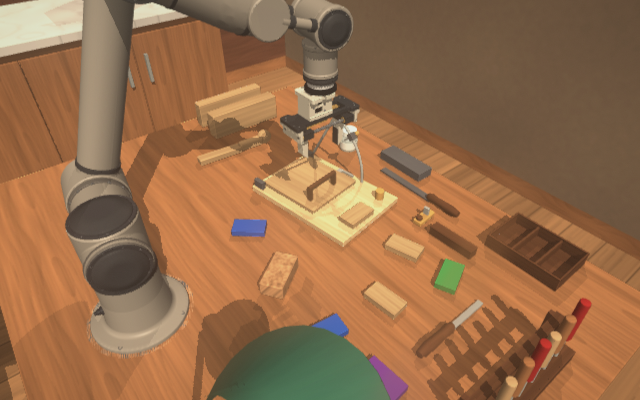

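View pics/wrist0.png

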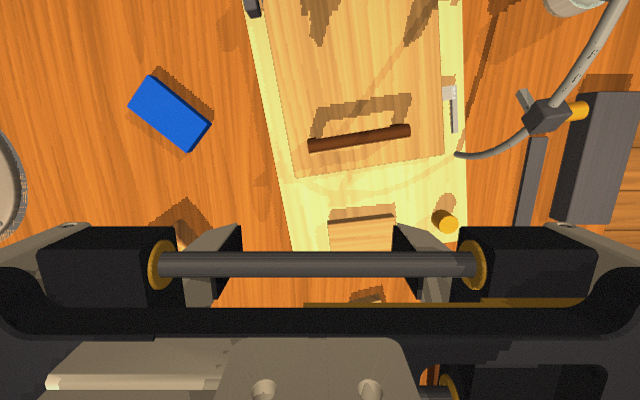

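The scene view shows loose spacers at (211,272) and (281,283), the base spacer at (314,236), and the brass weight at (352,251). The side view has the loose ones at (385,300) and (404,247), with the base at (355,214). The wrist view shows the handle bar at (360,138).

```bash
cat > h.py <<'E'
import numpy as np, cv2
from workcell import bot, optics
def load(n): return dict(np.load(n))
def snap(n,tag):
    r=optics.read_camera(n); cv2.imwrite(f"pics/{n}{tag}.png",r["color"][:,:,::-1]); np.savez(f"{n}{tag}.npz",**r); return r
def cast(r,uv,z):
    uv=np.atleast_2d(uv).astype(float); T=r["world_from_camera"]
    d=np.c_[(uv[:,0]-r["cx"])/r["fx"],(uv[:,1]-r["cy"])/r["fy"],np.ones(len(uv))]@T[:3,:3].T
    return T[:3,3]+d*((z-T[2,3])/d[:,2])[:,None]
def proj(r,P):
    T=r["world_from_camera"]; c=(np.atleast_2d(P)-T[:3,3])@T[:3,:3]
    return np.c_[c[:,0]/c[:,2]*r["fx"]+r["cx"],c[:,1]/c[:,2]*r["fy"]+r["cy"]]
def flood(r,seed,tol):
    g=cv2.GaussianBlur(r["color"],(3,3),0); m=np.zeros((402,642),np.uint8)
    cv2.floodFill(g.copy(),m,seed,0,(tol,)*3,(tol,)*3,4|(255<<8)|cv2.FLOODFILL_MASK_ONLY|cv2.FLOODFILL_FIXED_RANGE)
    m=m[1:-1,1:-1]; return cv2.morphologyEx(m,cv2.MORPH_OPEN,np.ones((3,3)))
def rect(r,seed,tol,z):
    m=flood(r,seed,tol); c=max(cv2.findContours(m,0,2)[0],key=cv2.contourArea)[:,0]
    (x,y),(w,h),a=cv2.minAreaRect((cast(r,c,z)[:,:2]*1000).astype(np.float32))
    if w<h: w,h,a=h,w,a+90
    a=(a+90)%180-90   # yaw of long side, deg
    return np.round([x,y,w,h,a],1),c
E
python3 - <<'E'
from h import *
S={"scene":[((211,271),.018),((281,280),.018),((314,235),.036)],"side":[((385,297),.018),((405,245),.018),((356,212),.036)]}
for n,l in S.items():
    r=load(n+"0.npz")
    for s,z in l:
        print(n,s,r["color"][s[1],s[0]],[rect(r,s,t,z)[0].tolist() for t in (25,35,45)])
    # jig yellow mask
    h=cv2.cvtColor(r["color"],cv2.COLOR_RGB2HSV); 
r=load("side0.npz"); print(r["color"][232,342], r["color"][225,330])
r=load("wrist0.npz"); 
print("bar ends wrist",cast(r,[(308,146),(410,131)],.076).round(3).tolist())
for s in [(300,200)]: print(r["color"][s[1],s[0]])
print("jig left edge", cast(r,[(262,50),(293,245)],.018).round(3).tolist(),"right",cast(r,[(463,60),(466,180)],.018).round(3).tolist())
E
```

```text
scene (211, 271) [220 172 119] [[452.5, -327.7, 89.2, 46.0, -83.5], [451.7, -327.9, 91.6, 47.7, -83.5], [449.5, -328.4, 95.5, 52.1, -83.5]]
scene (281, 280) [209 157 109] [[610.3, -240.0, 91.4, 48.0, -72.5], [641.3, -233.4, 281.5, 247.2, -80.3], [514.2, 63.2, 1316.9, 798.2, 89.8]]
scene (314, 235) [217 164 116] [[584.1, -77.4, 90.1, 58.0, 8.2], [593.6, 46.2, 377.2, 242.6, -78.4], [624.2, 81.6, 1216.9, 575.6, -89.2]]
side (385, 297) [220 168 110] [[453.0, -328.5, 89.8, 48.9, -83.5], [453.1, -328.9, 91.5, 51.3, -83.6], [559.1, 20.5, 1021.0, 634.4, 88.9]]
side (405, 245) [222 171 112] [[610.4, -240.7, 88.9, 50.4, -72.5], [610.2, -239.6, 92.5, 53.3, -72.5], [492.2, -29.5, 782.4, 626.5, 72.3]]
side (356, 212) [224 174 114] [[585.3, -80.7, 89.4, 53.1, 7.5], [568.3, 42.9, 365.8, 259.3, -81.1], [555.3, -8.8, 779.8, 328.1, -83.2]]
[235 214 143] [235 218 148]
bar ends wrist [[0.515, 0.044, 0.076], [0.625, 0.059, 0.076]]
[237 235 142]
jig left edge [[0.46, 0.152, 0.018], [0.491, -0.101, 0.018]] right [[0.7, 0.141, 0.018], [0.724, -0.006, 0.018]]
```

```bash
python3 -m jog '[{"delta_pos":[60,-120,20],"dr":[0,0,0.125]},{"delta_pos":[60,-120,20],"dr":[0,0,0.125]},{"delta_pos":[60,-120,20],"dr":[0,0,0.125]},{"delta_pos":[60,-120,20],"dr":[0,0,0.125]},{"delta_pos":[60,-120,20],"dr":[0,0,0.125]},{"delta_pos":[60,-120,20],"dr":[0,0,0.125]}]' && python3 - <<'E'
from h import *
r=snap("wrist","1")
print(bot.read_state()["ee_pos"],r["world_from_camera"].round(3).tolist())
print("pred base px",proj(r,[(.585,-.08,.036),(.453,-.328,.018),(.61,-.24,.018)]).round())
c,s=np.cos(np.radians(7.8)),np.sin(np.radians(7.8))
E
```

```text
time: 0.65
ee_pos: [0.5846, -0.12, 0.2459]
tool_rot: [0.662, 0.749, -0.0, -0.001]
wrist_force: [-0.0, -0.0, 0.5]
grip_width: 0.0918
finger_force: 0.0
[ 0.58433798 -0.11909523  0.2460322 ] [[0.992, 0.119, 0.031, 0.577], [0.123, -0.958, -0.258, -0.051], [-0.001, 0.26, -0.966, 0.404], [0.0, 0.0, 0.0, 1.0]]
pred base px [[321. 145.]
 [218. 292.]
 [324. 252.]]
```

View pics/wrist1.png

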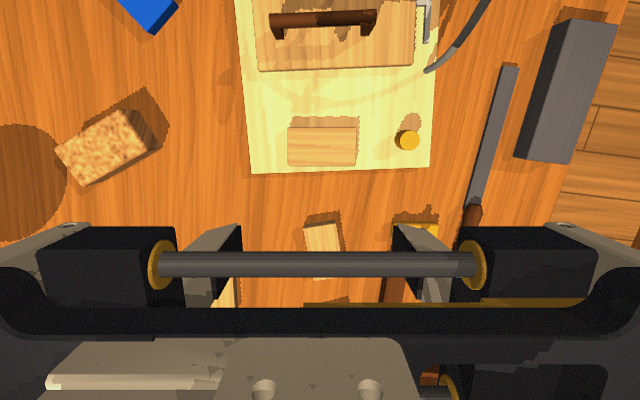

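The wrist view shows the base spacer's top face at about (322,143), the weight at (408,140), the jig's front corners at (251,174) and (428,166), and S2's end at (322,250).

```bash
python3 - <<'E'
from h import *
r=load("wrist1.npz")
print([rect(r,(322,140),t,.036)[0].tolist() for t in (15,22,28,35)])
print("jig corners",(cast(r,[(251,174),(428,166)],.018)*1000).round().tolist())
print("bar ends",(cast(r,[(271,27),(376,19)],.076)*1000).round().tolist())
s=load("side0.npz"); k=load("scene0.npz")
print("side offcut",(cast(s,[(427,225),(434,221),(477,246),(472,257)],.0)*1000).round()[:,:2].tolist())
print("scene offcut",(cast(k,[(275,345),(282,349),(321,318)],.0)*1000).round()[:,:2].tolist())
print("scene plane",(cast(k,[(320,297),(347,309)],.0)*1000).round()[:,:2].tolist())
print("scene green",(cast(k,[(224,329),(233,309),(267,318),(262,337)],.0)*1000).round()[:,:2].tolist())
print("scene gouge",(cast(k,[(150,300),(180,322),(213,353)],.0)*1000).round()[:,:2].tolist())
for n,c in (("scene",(360,155,440,245)),("side",(300,110,400,200))):
    q=load(n+"0.npz")["color"][c[1]:c[3],c[0]:c[2],::-1]; q=cv2.resize(q,None,fx=4.5,fy=4.5,interpolation=cv2.INTER_CUBIC); cv2.imwrite(f"pics/crop_{n}.png",q); print(q.shape)
a=cv2.imread("pics/crop_scene.png");b=cv2.imread("pics/crop_side.png")
o=np.zeros((405,810,3),np.uint8);o[:405,:360]=a;o[:405,360:810]=b;cv2.imwrite("pics/crop.png",o[:,:800])
E
```

```text
[[585.8, -85.2, 88.5, 47.9, 6.1], [586.7, -85.3, 91.0, 51.8, 7.1], [587.3, -86.5, 94.7, 54.5, 7.1], [577.1, 41.2, 213.8, 86.8, 7.0]]
jig corners [[493.0, -133.0, 18.0], [737.0, -91.0, 18.0]]
bar ends [[517.0, 38.0, 76.0], [625.0, 59.0, 76.0]]
side offcut [[731.0, -215.0], [759.0, -216.0], [771.0, -352.0], [729.0, -368.0]]
scene offcut [[712.0, -367.0], [731.0, -364.0], [748.0, -248.0]]
scene plane [[709.0, -204.0], [780.0, -190.0]]
scene green [[594.0, -412.0], [570.0, -362.0], [650.0, -328.0], [676.0, -371.0]]
scene gouge [[397.0, -472.0], [501.0, -465.0], [620.0, -468.0]]
(405, 360, 3)
(405, 450, 3)
```

View pics/crop.png

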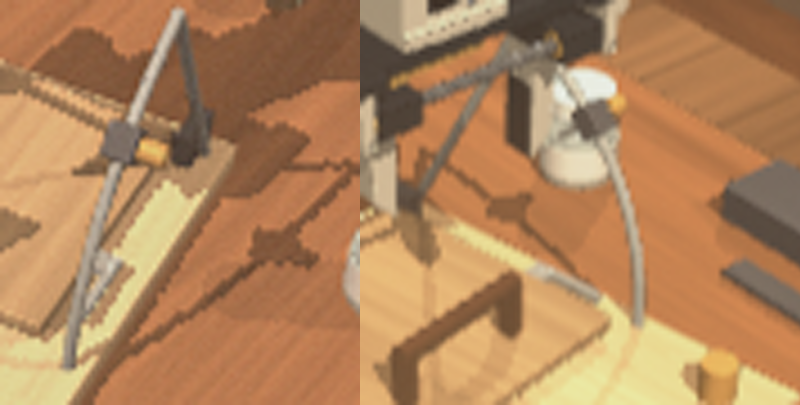

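The crops show the clamp block at scene (387,187) and side (353,136). Next I'll triangulate that block and pin the jig and base poses more tightly.

```bash
python3 - <<'E'
from h import *
from scipy.optimize import least_squares
def tri(obs):
    f=lambda P:np.concatenate([(proj(r,P)[0]-uv) for r,uv in obs])
    s=least_squares(f,[.6,0,.1]); return (s.x*1000).round(1),np.round(s.fun,1)
k,d,w0,w1=[load(n) for n in ("scene0.npz","side0.npz","wrist0.npz","wrist1.npz")]
print("block",tri([(k,(387.1,186.6)),(d,(352.7,136))]))
# yellow board: approximate oriented mask
for n,r in (("scene",k),("side",d),("wrist",w1)):
    c=r["color"].astype(int); m=((c[...,1]/c[...,0]>.84)&(c[...,0]>190)&(c[...,2]/c[...,0]<.75)).astype(np.uint8)*255
    m=cv2.morphologyEx(m,cv2.MORPH_OPEN,np.ones((3,3)))
    ct=max(cv2.findContours(m,0,2)[0],key=cv2.contourArea)[:,0]
    P=cast(r,ct,.018)[:,:2]*1000
    hull=cv2.convexHull(P.astype(np.float32))[:,0]
    rr=cv2.minAreaRect(hull); print(n,np.round(rr[0],1),np.round(rr[1],1),round(rr[2],1))
    # front edge points: minimal along v=jig y for u within +-100
    a=np.radians(7.2);ex=np.array([np.cos(a),np.sin(a)]);ey=np.array([-ex[1],ex[0]])
    Q=np.c_[P@ex,P@ey]; u0=620*ex[0]-100*ey[0]*0
    bins={}
    for u,v in Q: bins[int(u//8)]=min(bins.get(int(u//8),1e9),v)
    x=np.array(sorted(bins))*8.+4; y=np.array([bins[int(i//8)] for i in x])
    g=np.abs(y-np.median(y))<12; p=np.polyfit(x[g],y[g],1); print(" front v=",np.round(np.polyval(p,x[g].mean()),1),"yaw",round(7.2+np.degrees(p[0]),2),"u range",Q[:,0].min().round(1),Q[:,0].max().round(1))
for n,r,s in (("scene",k,(314,233)),("side",d,(356,212)),("wrist",w1,(322,140))):
    for t in (18,24):
        R,ct=rect(r,s,t,.036); hull=cv2.approxPolyDP(ct,4,True)[:,0]; print(n,t,R,hull.tolist())
E
```

```text
block (array([700.8,  71.5, 164. ]), array([-0.1,  0.2, -0.1, -0.2]))
scene [647.1 -36.2] [163.5 143.5] 11.1
 front v= -184.6 yaw 8.81 u range 554.4 720.8
side [589.4  44.6] [249.9 321.3] 9.3
 front v= -186.0 yaw 9.82 u range 460.2 720.7
wrist [599.   -7.7] [248.2 211.9] 9.2<stdin>:10: RuntimeWarning: divide by zero encountered in divide
<stdin>:10: RuntimeWarning: invalid value encountered in divide
Traceback (most recent call last):
TypeError: expected non-empty vector for x
```

```bash
python3 - <<'E'
from h import *
k,d,w1=[load(n) for n in ("scene0.npz","side0.npz","wrist1.npz")]
for n,r,s in (("scene",k,(314,233)),("side",d,(356,212)),("wrist",w1,(322,140))):
    for t in (15,20,25):
        R,ct=rect(r,s,t,.036); h=cv2.approxPolyDP(ct,4,True)[:,0]; print(n,t,R,h.tolist())
for n,r,c in (("scene",k,(284,212,344,262)),("side",d,(326,192,386,242)),("wrist",w1,(270,110,370,180))):
    q=r["color"][c[1]:c[3],c[0]:c[2],::-1]; q=cv2.resize(q,(390,290 if n!="wrist" else 273),interpolation=cv2.INTER_NEAREST); cv2.imwrite(f"pics/c_{n}.png",q)
o=np.zeros((563,780,3),np.uint8)
o[:290,:390]=cv2.imread("pics/c_scene.png");o[:290,390:]=cv2.imread("pics/c_side.png");o[290:,:390]=cv2.imread("pics/c_wrist.png");cv2.imwrite("pics/crop2.png",o)
E
```

```text
scene 15 [585.5 -78.8  86.6  51.7   6.8] [[297, 231], [320, 245], [331, 236], [311, 224]]
scene 20 [584.2 -78.8  90.6  53.9   9.1] [[295, 232], [320, 245], [331, 236], [306, 223]]
scene 25 [582.3 -69.4  91.4  76.2   6.8] [[295, 231], [321, 246], [331, 236], [317, 227], [316, 219]]
side 15 [584.6 -80.7  85.   49.2   7.5] [[371, 208], [358, 203], [342, 217], [354, 223]]
side 20 [584.9 -80.6  87.3  50.7   7.5] [[371, 208], [359, 202], [341, 216], [354, 223]]
side 25 [585.3 -80.7  89.4  53.1   7.5] [[372, 208], [359, 202], [341, 217], [355, 223]]
wrist 15 [585.8 -85.2  88.5  47.9   6.1] [[287, 131], [287, 143], [317, 146], [287, 147], [289, 160], [307, 161], [289, 165], [354, 162], [354, 131]]
wrist 20 [586.2 -85.3  89.8  51.8   7.1] [[287, 130], [290, 166], [355, 161], [355, 129]]
wrist 25 [587.3 -86.5  92.2  54.5   7.1] [[287, 129], [287, 164], [296, 171], [355, 165], [355, 129]]
```

View pics/crop2.png

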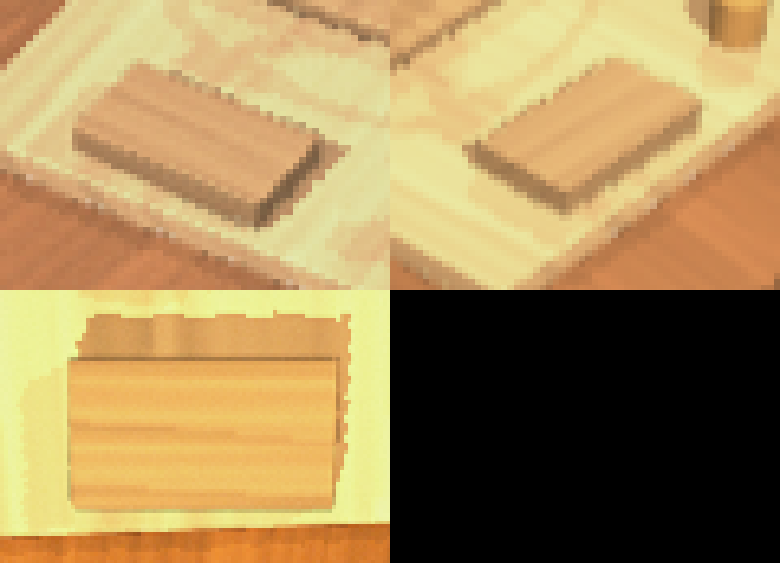

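The crops show the base spacer's top face cleanly in all three views, with its long edge parallel to the wrist image's rows (yaw about 7.2°). The views disagree by about 5 mm in y, so I'll re-measure with the arm at rest and check against the jig's front-left corner.

```bash
python3 - <<'E'
from h import *
r=snap("wrist","2"); print(bot.read_state()["ee_pos"].round(4), r["world_from_camera"].round(3)[:3,3])
print([rect(r,(322,140),t,.036)[0].tolist() for t in (18,20,22)])
k,d=load("scene0.npz"),load("side0.npz")
# weight: brass cylinder top centre & jig front-left corner as cross checks
for n,q in (("scene",k),("side",d),("wrist",r)):
    h=cv2.cvtColor(q["color"],cv2.COLOR_RGB2HSV); 
    u,v=proj(q,[.67,-.06,.035])[0].astype(int)
    m=cv2.inRange(h,(10,140,120),(26,255,255)); M=np.zeros_like(m); M[v-25:v+25,u-25:u+25]=m[v-25:v+25,u-25:u+25]
    cs=cv2.findContours(M,0,2)[0]; c=max(cs,key=cv2.contourArea); b=cv2.boundingRect(c)
    cen=(b[0]+b[2]/2-.5,b[1]+b[3]/2-.5); print(n,b,(cast(q,cen,.032)*1000).round(1))
E
```

```text
[ 0.5843 -0.1186  0.2463] [ 0.576 -0.05   0.404]
[[586.5, -83.6, 90.8, 47.9, 7.1], [587.0, -83.6, 92.2, 47.9, 7.1], [587.1, -84.9, 92.2, 50.6, 7.1]]
scene (318, 257, 27, 13) [[ 679.5 -125.3   32. ]]
side (364, 171, 34, 29) [[727.5 -31.4  32. ]]
wrist (394, 113, 18, 39) [[688.2 -49.4  32. ]]
```

```bash
python3 -m jog '[{"delta_pos":[8,-40,0],"dr":[0,0,0.09]},{"delta_pos":[16,-80,0],"dr":[0,0,0.18]},{"delta_pos":[25,-120,-20],"dr":[0,0,0.18]},{"delta_pos":[25,-120,-60],"dr":[0,0,0.18]},{"delta_pos":[25,-120,-100],"dr":[0,0,0.18]},{"delta_pos":[25,-120,-140],"dr":[0,0,0.18]},{"delta_pos":[25,-120,-175],"dr":[0,0,0.18]},{"delta_pos":[25,-120,-205],"dr":[0,0,0.18]},{"delta_pos":[25,-120,-225],"dr":[0,0,0.18]},{"delta_pos":[25,-120,-240],"dr":[0,0,0.18]},{"delta_pos":[25,-120,-240],"dr":[0,0,0.18]}]' 0 && python3 -m jog '[{"delta_pos":[0,0,0],"dr":[0,0,0]},{"delta_pos":[0,0,0],"dr":[0,0,0]},{"delta_pos":[0,0,0],"dr":[0,0,0]},{"delta_pos":[0,0,0],"dr":[0,0,0]},{"delta_pos":[0,0,0],"dr":[0,0,0]},{"delta_pos":[0,0,0],"dr":[0,0,0]}]' 1 15; python3 -c "
from h import *
s=snap('scene','3');s=snap('side','3')"
```

```text
time: 1.67
ee_pos: [0.6077, -0.237, 0.0031]
tool_rot: [0.591, 0.807, -0.0, -0.004]
wrist_force: [-0.2, 0.4, -0.2]
grip_width: 0.0918
finger_force: 0.0
time: 2.17
ee_pos: [0.6103, -0.2401, 0.0075]
tool_rot: [0.592, 0.806, 0.0, 0.001]
wrist_force: [1.2, 0.1, 0.5]
grip_width: 0.0564
finger_force: 0.0
```

```bash
python3 -m jog '[{"delta_pos":[0,0,0],"dr":[0,0,0]},{"delta_pos":[0,0,0],"dr":[0,0,0]},{"delta_pos":[0,0,0],"dr":[0,0,0]},{"delta_pos":[0,0,0],"dr":[0,0,0]},{"delta_pos":[0,0,30],"dr":[0,0,0]},{"delta_pos":[0,0,60],"dr":[0,0,0]},{"delta_pos":[0,0,90],"dr":[0,0,0]},{"delta_pos":[0,0,120],"dr":[0,0,0]},{"delta_pos":[0,0,120],"dr":[0,0,0]}]' 1 15 && python3 -m jog '[{"delta_pos":[0,0,0],"dr":[0,0,0.12]},{"delta_pos":[0,0,0],"dr":[0,0,0.24]},{"delta_pos":[0,0,0],"dr":[0,0,0.36]},{"delta_pos":[0,0,0],"dr":[0,0,0.48]},{"delta_pos":[0,20,0],"dr":[0,0,0.60]},{"delta_pos":[-4,45,0],"dr":[0,0,0.72]},{"delta_pos":[-8,70,0],"dr":[0,0,0.84]},{"delta_pos":[-12,95,0],"dr":[0,0,0.96]},{"delta_pos":[-16,120,0],"dr":[0,0,1.08]},{"delta_pos":[-20,140,0],"dr":[0,0,1.20]},{"delta_pos":[-24,155,0],"dr":[0,0,1.32]},{"delta_pos":[-24,158,0],"dr":[0,0,1.39]}]' && python3 -m jog '[{"delta_pos":[0,0,-25],"dr":[0,0,0]},{"delta_pos":[0,0,-45],"dr":[0,0,0]},{"delta_pos":[0,0,-65],"dr":[0,0,0]},{"delta_pos":[0,0,-72],"dr":[0,0,0]},{"delta_pos":[0,0,-72],"dr":[0,0,0]},{"delta_pos":[0,0,-72],"dr":[0,0,0]}]'; python3 -c "
from h import *
print(bot.read_state()['ee_pos'])
a=snap('scene','4')['color'];b=snap('side','4')['color']
r=[cv2.resize(i[y:y+80,x:x+80,::-1],(400,400),interpolation=cv2.INTER_NEAREST) for i,x,y in((a,275,190),(b,315,165))]
cv2.imwrite('pics/c4.png',np.hstack(r))"
```

```text
time: 3.02
ee_pos: [0.6129, -0.2415, 0.1333]
tool_rot: [0.591, 0.806, 0.001, 0.005]
wrist_force: [0.5, -0.4, 1.1]
grip_width: 0.0496
finger_force: 15.0
time: 4.02
ee_pos: [0.5848, -0.0791, 0.1259]
tool_rot: [-0.066, 0.998, 0.001, -0.001]
wrist_force: [0.2, -0.7, -0.6]
grip_width: 0.05
finger_force: 15.0
time: 4.52
ee_pos: [0.5861, -0.0821, 0.0547]
tool_rot: [-0.062, 0.998, 0.0, -0.0]
wrist_force: [0.2, -1.1, -0.7]
grip_width: 0.0496
finger_force: 15.0
[ 0.58609537 -0.08206421  0.05470504]
```

View pics/c4.png

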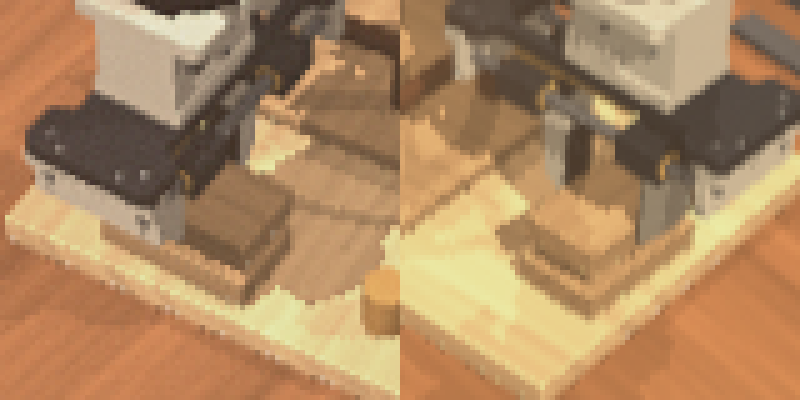

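The scene and side crops show the held spacer directly above the base. Corners line up at scene crop (243,262) over (243,280) and side crop (590,277) over (590,293), so I'm lowering and releasing.

```bash
python3 -m jog '[{"delta_pos":[0,0,-5],"dr":[0,0,0]},{"delta_pos":[0,0,-9],"dr":[0,0,0]},{"delta_pos":[0,0,-12],"dr":[0,0,0]},{"delta_pos":[0,0,-12],"dr":[0,0,0]},{"delta_pos":[0,0,-12],"dr":[0,0,0]},{"delta_pos":[0,0,-12],"dr":[0,0,0]}]' && python3 -m jog '[{"delta_pos":[0,0,0],"dr":[0,0,0]},{"delta_pos":[0,0,0],"dr":[0,0,0]},{"delta_pos":[0,0,0],"dr":[0,0,0]},{"delta_pos":[0,0,0],"dr":[0,0,0]},{"delta_pos":[0,0,20],"dr":[0,0,0]},{"delta_pos":[0,0,60],"dr":[0,0,0]},{"delta_pos":[0,0,100],"dr":[0,0,0]},{"delta_pos":[0,0,130],"dr":[0,0,0]},{"delta_pos":[0,-40,150],"dr":[0,0,0]},{"delta_pos":[0,-80,150],"dr":[0,0,0]},{"delta_pos":[0,-80,150],"dr":[0,0,0]}]' 0.2; python3 - <<'E'
from h import *
print(bot.read_state()['ee_pos'])
k=snap('scene','5');d=snap('side','5')
for n,r in (("scene",k),("side",d)):
    s=tuple(int(i) for i in proj(r,[.586,-.082,.054])[0].round())
    print(n,s,[rect(r,s,t,.054)[0].tolist() for t in (20,25,30)])
b=[cv2.resize(q["color"][y:y+80,x:x+80,::-1],(400,400),interpolation=cv2.INTER_NEAREST) for q,x,y in((k,275,190),(d,315,165))]
cv2.imwrite('pics/c5.png',np.hstack(b))
E
```

```text
time: 5.12
ee_pos: [0.5861, -0.082, 0.0428]
tool_rot: [-0.062, 0.998, 0.0, 0.0]
wrist_force: [-0.1, 0.7, 1.0]
grip_width: 0.05
finger_force: 15.0
time: 6.03
ee_pos: [0.5866, -0.1684, 0.1947]
tool_rot: [-0.06, 0.998, -0.002, 0.002]
wrist_force: [-0.7, -0.0, 0.4]
grip_width: 0.0736
finger_force: 0.0
[ 0.5865675  -0.16842008  0.1947379 ]
scene (313, 230) [[585.0, -77.9, 85.9, 54.4, 5.9], [584.1, -76.3, 85.8, 60.1, 7.7], [554.7, 21.2, 141.5, 77.8, 19.5]]
side (357, 207) [[587.4, -80.9, 92.0, 52.9, 4.6], [550.4, 85.3, 234.9, 176.6, -84.9], [558.4, 41.2, 329.0, 176.7, -83.1]]
```

View pics/c5.png

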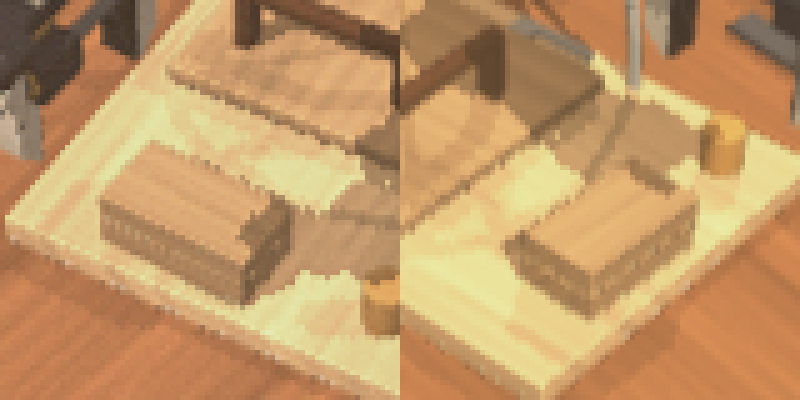

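The crops show the second spacer flush on the base, edges aligned in both views and the base unmoved. Next I'm fetching S1.

```bash
python3 -m jog '[{"delta_pos":[-11,-14,0],"dr":[0,0,-0.12]},{"delta_pos":[-22,-28,0],"dr":[0,0,-0.24]},{"delta_pos":[-33,-42,0],"dr":[0,0,-0.36]},{"delta_pos":[-44,-56,0],"dr":[0,0,-0.48]},{"delta_pos":[-55,-70,0],"dr":[0,0,-0.6]},{"delta_pos":[-66,-84,0],"dr":[0,0,-0.72]},{"delta_pos":[-77,-98,0],"dr":[0,0,-0.84]},{"delta_pos":[-88,-112,0],"dr":[0,0,-0.96]},{"delta_pos":[-99,-126,0],"dr":[0,0,-1.08]},{"delta_pos":[-110,-140,0],"dr":[0,0,-1.2]},{"delta_pos":[-121,-154,0],"dr":[0,0,-1.32]},{"delta_pos":[-133,-166,0],"dr":[0,0,-1.44]}]' 0 && python3 -m jog '[{"delta_pos":[0,0,-20],"dr":[0,0,-0.1]},{"delta_pos":[0,0,-55],"dr":[0,0,-0.141]},{"delta_pos":[0,0,-90],"dr":[0,0,-0.141]},{"delta_pos":[0,0,-125],"dr":[0,0,-0.141]},{"delta_pos":[0,0,-155],"dr":[0,0,-0.141]},{"delta_pos":[0,0,-175],"dr":[0,0,-0.141]},{"delta_pos":[0,0,-186],"dr":[0,0,-0.141]},{"delta_pos":[0,0,-186],"dr":[0,0,-0.141]},{"delta_pos":[0,0,-186],"dr":[0,0,-0.141]}]' && python3 -m jog '[{"delta_pos":[0,0,0],"dr":[0,0,0]},{"delta_pos":[0,0,0],"dr":[0,0,0]},{"delta_pos":[0,0,0],"dr":[0,0,0]},{"delta_pos":[0,0,0],"dr":[0,0,0]},{"delta_pos":[0,0,0],"dr":[0,0,0]},{"delta_pos":[0,0,0],"dr":[0,0,0]},{"delta_pos":[0,0,0],"dr":[0,0,0]},{"delta_pos":[0,0,0],"dr":[0,0,0]},{"delta_pos":[0,0,0],"dr":[0,0,0]},{"delta_pos":[0,0,0],"dr":[0,0,0]}]' 1 15
```

```text
time: 7.13
ee_pos: [0.4528, -0.3272, 0.1921]
tool_rot: [0.613, 0.79, 0.0, -0.001]
wrist_force: [-0.4, 0.6, 0.9]
grip_width: 0.0923
finger_force: 0.0
time: 7.88
ee_pos: [0.4534, -0.3274, 0.0069]
tool_rot: [0.665, 0.746, 0.0, -0.0]
wrist_force: [0.1, -0.9, 0.7]
grip_width: 0.0921
finger_force: 0.0
time: 8.72
ee_pos: [0.453, -0.3281, 0.0069]
tool_rot: [0.666, 0.746, -0.0, 0.0]
wrist_force: [0.1, 0.9, 3.8]
grip_width: 0.0498
finger_force: 15.0
```

```bash
python3 -m jog '[{"delta_pos":[0,0,25],"dr":[0,0,0]},{"delta_pos":[0,0,60],"dr":[0,0,0]},{"delta_pos":[0,0,95],"dr":[0,0,0]},{"delta_pos":[0,0,130],"dr":[0,0,0.1]},{"delta_pos":[10,20,130],"dr":[0,0,0.22]},{"delta_pos":[20,40,130],"dr":[0,0,0.34]},{"delta_pos":[33,60,130],"dr":[0,0,0.46]},{"delta_pos":[45,80,130],"dr":[0,0,0.58]},{"delta_pos":[57,100,130],"dr":[0,0,0.7]},{"delta_pos":[70,125,130],"dr":[0,0,0.82]},{"delta_pos":[83,150,130],"dr":[0,0,0.94]},{"delta_pos":[93,170,130],"dr":[0,0,1.06]}]' && python3 -m jog '[{"delta_pos":[10,19,0],"dr":[0,0,0.12]},{"delta_pos":[20,38,0],"dr":[0,0,0.24]},{"delta_pos":[30,57,0],"dr":[0,0,0.36]},{"delta_pos":[40,76,0],"dr":[0,0,0.48]},{"delta_pos":[40,76,-20],"dr":[0,0,0.521]},{"delta_pos":[40,76,-40],"dr":[0,0,0.521]},{"delta_pos":[40,76,-58],"dr":[0,0,0.521]},{"delta_pos":[40,76,-66],"dr":[0,0,0.521]},{"delta_pos":[40,76,-66],"dr":[0,0,0.521]},{"delta_pos":[40,76,-66],"dr":[0,0,0.521]}]'; python3 - <<'E'
from h import *
print(bot.read_state()['ee_pos'])
k=snap('scene','6');d=snap('side','6')
b=[cv2.resize(q["color"][y:y+80,x:x+80,::-1],(400,400),interpolation=cv2.INTER_NEAREST) for q,x,y in((k,275,190),(d,315,165))]
cv2.imwrite('pics/c6.png',np.hstack(b))
E
```

```text
time: 9.72
ee_pos: [0.5466, -0.1561, 0.1364]
tool_rot: [0.194, 0.981, 0.0, -0.0]
wrist_force: [0.4, 0.2, 0.0]
grip_width: 0.0495
finger_force: 15.0
time: 10.55
ee_pos: [0.5861, -0.0821, 0.0708]
tool_rot: [-0.062, 0.998, 0.0, -0.0]
wrist_force: [-0.4, 0.9, 0.3]
grip_width: 0.0498
finger_force: 15.0
[ 0.58605011 -0.08210379  0.07076906]
```

View pics/c6.png

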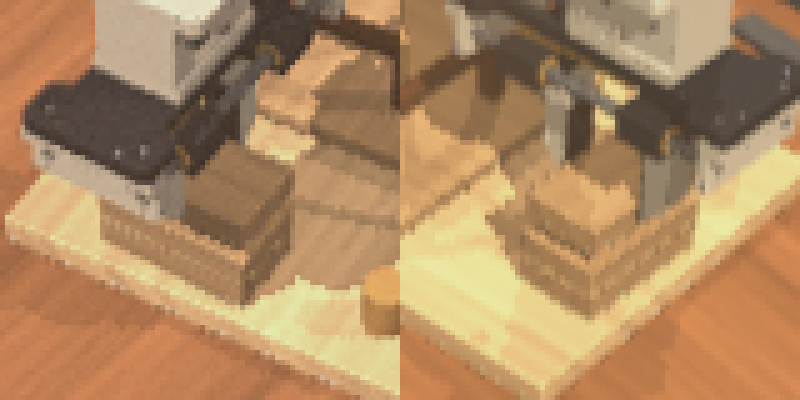

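Held spacer lines up over the pile in both views; lowering, releasing, rising and moving over the bar.

```bash
python3 -m jog '[{"delta_pos":[0,0,-5],"dr":[0,0,0]},{"delta_pos":[0,0,-8],"dr":[0,0,0]},{"delta_pos":[0,0,-10],"dr":[0,0,0]},{"delta_pos":[0,0,-10],"dr":[0,0,0]},{"delta_pos":[0,0,-10],"dr":[0,0,0]},{"delta_pos":[0,0,-10],"dr":[0,0,0]}]' && python3 -m jog '[{"delta_pos":[0,0,0],"dr":[0,0,0]},{"delta_pos":[0,0,0],"dr":[0,0,0]},{"delta_pos":[0,0,0],"dr":[0,0,0]},{"delta_pos":[0,0,0],"dr":[0,0,0]},{"delta_pos":[0,0,20],"dr":[0,0,0]},{"delta_pos":[0,0,60],"dr":[0,0,0]},{"delta_pos":[0,0,100],"dr":[0,0,0]},{"delta_pos":[0,0,130],"dr":[0,0,0]},{"delta_pos":[-5,40,130],"dr":[0,0,0.04]},{"delta_pos":[-11,80,130],"dr":[0,0,0.04]},{"delta_pos":[-17,133,130],"dr":[0,0,0.04]},{"delta_pos":[-17,133,130],"dr":[0,0,0.04]}]' 0.25; python3 - <<'E'
from h import *
from scipy.optimize import least_squares
print(bot.read_state()['ee_pos'])
k=snap('scene','7');d=snap('side','7')
for n,r in (("scene",k),("side",d)):
    s=tuple(int(i) for i in proj(r,[.586,-.082,.072])[0].round())
    print(n,s,[rect(r,s,t,.072)[0].tolist() for t in (20,25,30)])
# bar in initial views: dark brown mask, midpoint of elongated blob, cast at z=.076
for n in ("scene0","side0","wrist0","wrist1"):
    r=load(n+".npz"); u,v=proj(r,[.569,.051,.076])[0].astype(int)
    h=cv2.cvtColor(r["color"],cv2.COLOR_RGB2HSV); m=cv2.inRange(r["color"],(0,0,0),(150,85,70))
    M=np.zeros_like(m); R=60 if n[0]=="w" else 25; M[max(v-R,0):v+R,u-R:u+R]=m[max(v-R,0):v+R,u-R:u+R]
    c=max(cv2.findContours(M,0,2)[0],key=cv2.contourArea); print(n,(u,v),cv2.boundingRect(c),cv2.contourArea(c),cv2.minAreaRect((cast(r,c[:,0],.076)[:,:2]*1000).astype(np.float32)))
E
```

```text
time: 11.15
ee_pos: [0.5861, -0.082, 0.0608]
tool_rot: [-0.062, 0.998, -0.0, 0.0]
wrist_force: [-0.3, -0.5, 0.1]
grip_width: 0.0498
finger_force: 15.0
time: 12.15
ee_pos: [0.5678, 0.0559, 0.1911]
tool_rot: [-0.084, 0.997, 0.001, 0.0]
wrist_force: [-0.4, 0.3, 0.5]
grip_width: 0.0688
finger_force: 0.0
[0.56784288 0.05585275 0.19112368]
scene (313, 225) [[585.6, -79.4, 87.5, 52.3, 6.6], [584.8, -78.9, 89.4, 56.0, 7.9], [577.9, 81.9, 219.9, 199.5, -73.9]]
side (357, 202) [[586.0, -80.8, 89.2, 50.4, 6.8], [589.0, -81.5, 97.5, 59.7, -0.5], [525.8, 60.9, 242.5, 225.7, -79.9]]
scene0 (np.int64(339), np.int64(193)) (322, 186, 37, 26) 175.5 ((579.0237426757812, 37.972965240478516), (123.43988037109375, 48.12411117553711), 10.01952838897705)
side0 (np.int64(321), np.int64(180)) (307, 188, 5, 12) 28.0 ((504.4705505371094, 26.28990936279297), (48.77674102783203, 11.138772010803223), 52.85186004638672)
wrist0 (np.int64(357), np.int64(139)) (307, 124, 104, 29) 1213.0 ((569.8626098632812, 53.05760192871094), (111.71476745605469, 15.688445091247559), 9.239673614501953)
wrist1 (np.int64(321), np.int64(19)) (269, 9, 108, 31) 1761.0 ((570.2406005859375, 47.29949188232422), (111.2779541015625, 24.582191467285156), 9.421777725219727)
```

```bash
python3 -m jog '[{"delta_pos":[0,0,-35],"dr":[0,0,0]},{"delta_pos":[0,0,-70],"dr":[0,0,0]},{"delta_pos":[0,0,-100],"dr":[0,0,0]},{"delta_pos":[0,0,-118],"dr":[0,0,0]},{"delta_pos":[0,0,-124],"dr":[0,0,0]},{"delta_pos":[0,0,-124],"dr":[0,0,0]}]' && python3 -m jog '[{"delta_pos":[0,0,0],"dr":[0,0,0]},{"delta_pos":[0,0,0],"dr":[0,0,0]},{"delta_pos":[0,0,0],"dr":[0,0,0]},{"delta_pos":[0,0,0],"dr":[0,0,0]},{"delta_pos":[0,0,0],"dr":[0,0,0]},{"delta_pos":[0,0,0],"dr":[0,0,0]},{"delta_pos":[0,0,0],"dr":[0,0,0]},{"delta_pos":[0,0,0],"dr":[0,0,0]},{"delta_pos":[0,0,0],"dr":[0,0,0]},{"delta_pos":[0,0,0],"dr":[0,0,0]},{"delta_pos":[0,0,0],"dr":[0,0,0]},{"delta_pos":[0,0,0],"dr":[0,0,0]}]' 1 20; python3 - <<'E'
from h import *
s=bot.read_state(); print(s["ee_pos"],s["grip_width"],s["wrist_force"])
yaw=np.radians(9.4); ey=np.array([-np.sin(yaw),np.cos(yaw),0]); ex=np.array([np.cos(yaw),np.sin(yaw),0])
# bar about hinge: (y,z)=(-160,46); tool tilts by th/2 about -ex, grasp point fixed to bar
h=18.8
for tilt in (0,.5):
  print("tilt",tilt)
  for th in (.1,.2,.3,.4,.5,.6,.688):
    c,sn=np.cos(th),np.sin(th); y,z=-160*c+46*sn,160*sn+46*c
    a=tilt*th; tip=np.array([-h*np.sin(a),-h*np.cos(a)])-np.array([0,-h])  # tcp offset change
    d=ey*(y+160+tip[0])+np.array([0,0,1])*(z-46+tip[1]); print(th,d.round(1).tolist(),"dr",(-ex*a).round(3).tolist())
E
```

```text
time: 12.75
ee_pos: [0.5684, 0.0498, 0.0651]
tool_rot: [-0.081, 0.997, 0.0, -0.002]
wrist_force: [-0.2, 0.3, 0.8]
grip_width: 0.069
finger_force: 0.0
time: 13.75
ee_pos: [0.5688, 0.052, 0.0668]
tool_rot: [-0.082, 0.997, 0.001, -0.0]
wrist_force: [-0.8, 4.9, 0.6]
grip_width: 0.013
finger_force: 20.0
[0.56882942 0.05201501 0.06678274] 0.013041645408863566 [-0.75964286  4.86586777  0.59929748]
tilt 0
0.1 [-0.9, 5.3, 15.7] dr [-0.0, -0.0, -0.0]
0.2 [-2.0, 12.2, 30.9] dr [-0.0, -0.0, -0.0]
0.3 [-3.4, 20.5, 45.2] dr [-0.0, -0.0, -0.0]
0.4 [-5.0, 30.1, 58.7] dr [-0.0, -0.0, -0.0]
0.5 [-6.8, 41.1, 71.1] dr [-0.0, -0.0, -0.0]
0.6 [-8.8, 53.2, 82.3] dr [-0.0, -0.0, -0.0]
0.688 [-10.7, 64.7, 91.1] dr [-0.0, -0.0, -0.0]
tilt 0.5
0.1 [-0.7, 4.4, 15.8] dr [-0.049, -0.008, -0.0]
0.2 [-1.7, 10.3, 31.0] dr [-0.099, -0.016, -0.0]
0.3 [-2.9, 17.7, 45.4] dr [-0.148, -0.024, -0.0]
0.4 [-4.4, 26.4, 59.1] dr [-0.197, -0.033, -0.0]
0.5 [-6.0, 36.5, 71.7] dr [-0.247, -0.041, -0.0]
0.6 [-7.9, 47.7, 83.1] dr [-0.296, -0.049, -0.0]
0.688 [-9.7, 58.5, 92.2] dr [-0.339, -0.056, -0.0]
```

Commanded height was 10 mm high (I miscounted), so I'm regripping lower.

```bash
python3 -m jog '[{"delta_pos":[0,0,0],"dr":[0,0,0]},{"delta_pos":[0,0,0],"dr":[0,0,0]},{"delta_pos":[0,1,-5],"dr":[0,0,0]},{"delta_pos":[0,1,-10],"dr":[0,0,0]},{"delta_pos":[0,1,-10],"dr":[0,0,0]}]' 0.7 && python3 -m jog '[{"delta_pos":[0,0,0],"dr":[0,0,0]},{"delta_pos":[0,0,0],"dr":[0,0,0]},{"delta_pos":[0,0,0],"dr":[0,0,0]},{"delta_pos":[0,0,0],"dr":[0,0,0]},{"delta_pos":[0,0,0],"dr":[0,0,0]},{"delta_pos":[0,0,0],"dr":[0,0,0]}]' 1 20 && python3 -m jog '[{"delta_pos":[-0.7,4.4,15.8],"dr":[-0.049,-0.008,0]},{"delta_pos":[-1.7,10.3,31],"dr":[-0.099,-0.016,0]},{"delta_pos":[-2.9,17.7,45.4],"dr":[-0.148,-0.024,0]},{"delta_pos":[-2.9,17.7,45.4],"dr":[-0.148,-0.024,0]},{"delta_pos":[-2.9,17.7,45.4],"dr":[-0.148,-0.024,0]}]'
```

```text
time: 14.17
ee_pos: [0.5682, 0.0519, 0.0554]
tool_rot: [-0.082, 0.997, 0.0, -0.001]
wrist_force: [0.1, -0.3, 0.7]
grip_width: 0.0276
finger_force: 0.0
time: 14.67
ee_pos: [0.5691, 0.0521, 0.0567]
tool_rot: [-0.082, 0.997, 0.0, 0.0]
wrist_force: [0.2, 0.9, -0.8]
grip_width: 0.0131
finger_force: 20.0
time: 15.08
ee_pos: [0.5661, 0.0699, 0.1029]
tool_rot: [-0.083, 0.994, -0.075, 0.006]
wrist_force: [-0.1, -3.8, -0.9]
grip_width: 0.0134
finger_force: 20.0
```

```bash
python3 -m jog '[{"delta_pos":[-0.7,4.4,7],"dr":[-0.025,-0.004,0]},{"delta_pos":[-1.5,8.7,13.7],"dr":[-0.049,-0.009,0]},{"delta_pos":[-3.1,18.8,26.3],"dr":[-0.099,-0.017,0]},{"delta_pos":[-5,30,37.7],"dr":[-0.148,-0.025,0]},{"delta_pos":[-6.2,37.3,43.9],"dr":[-0.177,-0.03,0]},{"delta_pos":[-6.2,37.3,43.9],"dr":[-0.177,-0.03,0]},{"delta_pos":[-6.2,37.3,43.9],"dr":[-0.177,-0.03,0]},{"delta_pos":[-6.2,37.3,43.9],"dr":[-0.177,-0.03,0]}]'; python3 - <<'E'
from h import *
s=bot.read_state()
from scipy.spatial.transform import Rotation as R
z=R.from_quat(s["tool_rot"]).as_matrix()[:,2]; g=s["ee_pos"]-z*bot.hold_point_z
yaw=np.radians(9.4); ey=np.array([-np.sin(yaw),np.cos(yaw)])
H=np.array([585.3,65.5])+150*ey
v=(g[:2]*1000-H)@ey; w=g[2]*1000-30; print("bar rel hinge",v,w,"r",np.hypot(v,w),"theta",np.arctan2(w,-v)-np.arctan2(46,160))
k=snap('scene','8');d=snap('side','8')
b=[cv2.resize(q["color"][y:y+100,x:x+80,::-1],(400,500),interpolation=cv2.INTER_CUBIC) for q,x,y in((k,345,150),(d,310,105))]
cv2.imwrite('pics/c8.png',np.hstack(b))
E
```

```text
time: 15.75
ee_pos: [0.5602, 0.1058, 0.1466]
tool_rot: [-0.081, 0.983, -0.164, 0.014]
wrist_force: [0.4, -4.8, 1.9]
grip_width: 0.0135
finger_force: 20.0
bar rel hinge -100.05604278306345 134.34368304845637 r 167.5095127819024 theta 0.6506967075563435
```

View pics/c8.png

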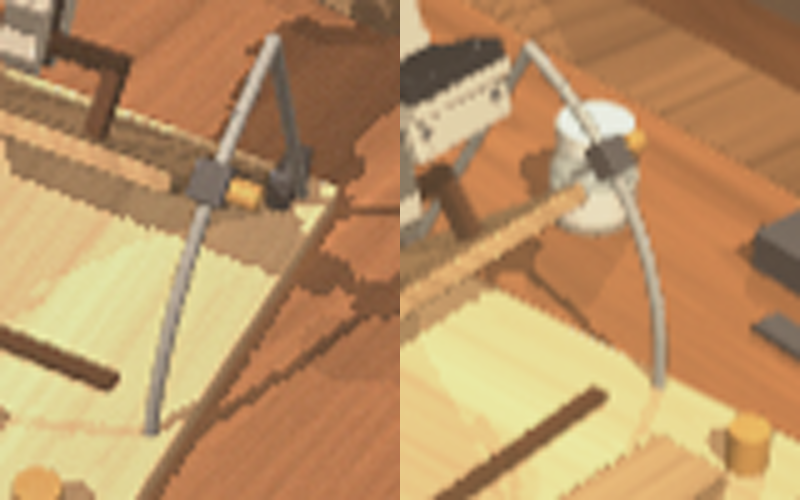

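The last picture shows the flap nearly up. Its free-edge corner is at scene (379.4,186) and side (347,144.6), with the block at scene (386.6,186.6) and side (352.4,137). I'm triangulating both for their hinge angles.

```bash
python3 - <<'E'
from h import *
from scipy.optimize import least_squares
k,d=load("scene8.npz"),load("side8.npz")
def tri(a,b):
    s=least_squares(lambda P:np.concatenate([proj(k,P)[0]-a,proj(d,P)[0]-b]),[.7,.1,.1]); return s.x*1000,s.fun
yaw=np.radians(9.4); ey=np.array([-np.sin(yaw),np.cos(yaw),0]); ex=np.array([np.cos(yaw),np.sin(yaw),0]); O=np.array([585.3,65.5,30])+150*ey
def ang(n,P): q=P-O; y,z=q@ey,q[2]; print(n,P.round(1),"x",(q@ex).round(1),"r",np.hypot(y,z).round(1),"ang",np.arctan2(z,-y).round(3))
for n,a,b in (("block",(386.6,186.6),(352.4,137)),("corner",(379.4,186),(347,144.6))):
    P,f=tri(a,b); ang(n,P); print(f.round(1))
def pt(x,r,th,n=0): return (O+ex*x-ey*(r*np.cos(th)-n*np.sin(th))+np.array([0,0,r*np.sin(th)+n*np.cos(th)]))/1000
for th in (.62,.65,.68,.72): print(th,"corner",proj(k,pt(95,200,th)).round(1),proj(d,pt(95,200,th)).round(1),"block r205 x105",proj(k,pt(105,205,th)).round(1),proj(d,pt(105,205,th)).round(1))
print("hinge-foot check arc foot: scene",cast(k,(345+151/5,150+432/5),.018)*1000,"side",cast(d,(310+259/5,105+385/5),.018)*1000,"expect",O-ey*205+ex*105)
# dark block mask centroid
for n,r,(u,v) in (("scene",k,(387,187)),("side",d,(352,137))):
    c=r["color"][v-9:v+10,u-9:u+10].astype(int); m=(c.max(2)<100)&(c.max(2)-c.min(2)<25); y,x=np.nonzero(m); print(n,x.mean()+u-9,y.mean()+v-9,m.sum(),c[9,9])
E
```

```text
block [699.1  71.6 162.1] x 113.3 r 209.5 ang 0.682
[-0.2  0.4 -0.3 -0.5]
corner [677.2  72.2 147.9] x 91.8 r 197.5 ang 0.64
[-0.6  1.4 -0.8 -1.5]
0.62 corner [[379.2 189.3]] [[348.  143.7]] block r205 x105 [[382.2 190.7]] [[351.3 142. ]]
0.65 corner [[380.  187.1]] [[347.1 141.9]] block r205 x105 [[383.  188.4]] [[350.4 140.1]]
0.68 corner [[380.8 184.9]] [[346.2 140. ]] block r205 x105 [[383.8 186.2]] [[349.4 138.2]]
0.72 corner [[381.8 181.9]] [[344.9 137.6]] block r205 x105 [[384.9 183.1]] [[348.1 135.7]]
hinge-foot check arc foot: scene [[707.88967687  29.97236982  18.        ]] side [[707.14880822  27.62516553  18.        ]] expect [697.87300489  28.38775715  30.        ]
scene 390.2 186.6 5 [122 111 101]
side nan nan 0 [126 112  98]<stdin>:15: RuntimeWarning: Mean of empty slice.
  ret = ret.dtype.type(ret / rcount)
```

```bash
python3 -m jog '[{"delta_pos":[-0.4,2.2,2],"dr":[-0.009,-0.001,0]},{"delta_pos":[-0.8,4.7,4],"dr":[-0.018,-0.003,0]},{"delta_pos":[-0.8,4.7,4],"dr":[-0.018,-0.003,0]},{"delta_pos":[-0.8,4.7,4],"dr":[-0.018,-0.003,0]},{"delta_pos":[-0.8,4.7,4],"dr":[-0.018,-0.003,0]}]'; python3 - <<'E'
from h import *
from scipy.spatial.transform import Rotation as R
yaw=np.radians(9.4); ey=np.array([-np.sin(yaw),np.cos(yaw),0]); ex=np.array([np.cos(yaw),np.sin(yaw),0]); O=np.array([585.3,65.5,30])+150*ey
def pt(x,r,th): return (O+ex*x-ey*(r*np.cos(th))+np.array([0,0,r*np.sin(th)]))/1000
s=bot.read_state(); z=R.from_quat(s["tool_rot"]).as_matrix()[:,2]; g=(s["ee_pos"]-z*bot.hold_point_z)*1000-O
print("theta",np.arctan2(g[2],-g@ey)-np.arctan2(46,160))
for n in ("scene","side"):
    old=load(n+"8.npz"); new=snap(n,"9")
    for tag,r in (("8",old),("9",new)):
        S=cv2.cvtColor(r["color"],cv2.COLOR_RGB2HSV)[...,1].astype(np.float32)
        for rr in ((150,172),(183,196)):
            out=[]
            for th in np.arange(.56,.82,.02):
                p=np.array([proj(r,pt(105,q,th))[0] for q in np.linspace(*rr,6)],np.float32)
                out.append(int(cv2.remap(S,p[:,:1],p[:,1:],cv2.INTER_LINEAR).mean()))
            print(n,tag,rr,out)
    df=np.abs(old["color"].astype(int)-new["color"]).max(2); 
E
```

```text
time: 16.27
ee_pos: [0.5594, 0.1109, 0.1506]
tool_rot: [-0.081, 0.981, -0.173, 0.014]
wrist_force: [0.4, -5.7, 3.7]
grip_width: 0.0134
finger_force: 20.0
theta 0.6909017394536889
scene 8 (150, 172) [63, 66, 55, 47, 45, 44, 45, 45, 44, 49, 61, 59, 58]
scene 8 (183, 196) [85, 88, 85, 83, 50, 46, 47, 49, 47, 50, 87, 92, 89]
scene 9 (150, 172) [62, 65, 53, 47, 46, 45, 46, 45, 44, 49, 60, 58, 58]
scene 9 (183, 196) [84, 89, 85, 84, 50, 49, 48, 48, 46, 50, 87, 93, 90]
side 8 (150, 172) [78, 102, 122, 124, 124, 110, 88, 89, 98, 109, 123, 135, 141]
side 8 (183, 196) [48, 48, 52, 58, 60, 53, 49, 54, 46, 47, 52, 57, 61]
side 9 (150, 172) [69, 68, 71, 87, 116, 124, 124, 121, 106, 109, 123, 136, 141]
side 9 (183, 196) [48, 48, 46, 47, 47, 53, 65, 63, 47, 46, 52, 57, 61]
```

```bash
python3 - <<'E'
from h import *
from workcell import ticket
for n in ("scene","side"):
    r=snap(n,"10"); s=tuple(int(i) for i in proj(r,[.586,-.082,.072])[0].round())
    print(n,[rect(r,s,t,.072)[0].tolist() for t in (16,20)])
    # block: grey dark blob near the arc, image 0 vs now (pointer unmoved)
    o=load(n+"0.npz"); u,v=(387,187) if n=="scene" else (352,137)
    for q in (o,r):
        c=q["color"][v-12:v+13,u-12:u+13]; m=((c.max(2)<140)&(c.max(2).astype(int)-c.min(2)<40)).astype(np.uint8)
        m=cv2.morphologyEx(m,cv2.MORPH_OPEN,np.ones((4,4))); k,l,st,ce=cv2.connectedComponentsWithStats(m); print([ (st[i,4],(ce[i]+[u-12,v-12]).round(1).tolist()) for i in range(1,k)])
s=bot.read_state(); print(s["time"],np.abs(s["joint_velocities"]).max(),s["finger_force"])
E
```

```text
scene [[585.5, -79.9, 87.3, 50.2, 7.0], [585.0, -79.7, 89.2, 52.0, 8.1]]
[(np.int32(58), [387.5, 187.4])]
[(np.int32(62), [387.4, 187.0])]
side [[585.5, -81.3, 87.0, 49.0, 7.3], [586.0, -80.9, 89.2, 50.1, 6.9]]
[(np.int32(12), [341.5, 126.0]), (np.int32(57), [352.1, 137.4])]
[(np.int32(57), [352.1, 137.4])]
16.4667 0.002088129446517889 20.003478527069092
```

```bash
python3 -c "
from workcell import ticket
print(ticket.finish_job())"
```

```text
the job is handed in; nothing more can be done
None
```

I handed the job in at about 16.5 s: both loose spacers are stacked flush on the base spacer and released, and the flap is held still by its bar at about 0.69 rad, against a pointer measured at about 0.68 rad. I never saw the needle tips themselves; the alignment comes from the clamp block, the flap's corner and the arm's pose, and no verdict came back.

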